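Tip a batch of gingerbread from the two-way tipping pan into the empty gift box

ROBOT

A 6-joint arm with a two-finger parallel gripper is mounted at the origin on a cart in front of the work surface, level with it; the furniture and walls round the work are solid. World frame = base frame: x ahead of the robot, y to its left, z up, the work surface at z = 0. Lengths are in mm, angles in rad, forces in N, time in s.
With the tool pointing down it reaches from about 275 to 825 mm from the base axis. Payload 5.2 kg.
Tool frame: the origin (TCP) lies at the very end of the fingers, on their centre line; the grasp point (between the pads) lies 19 mm behind it; z points along the fingers, y is the line along which they close (so a half turn about z gives the same grasp; the last joint's range is limited). The gripper opens to 93 mm and grips with 3 to 60 N. Pads are 15 mm wide; open, the fingers measure 128 mm over their backs; the gripper's body (75 mm by 188 mm) begins 65 mm behind the grasp point.
Start: joints at [0.995, 0.259, 1.535, -0, 1.348, -0.203], TCP at [200.302, 512.234, 218.653] pointing down, gripper open.
Joint ranges: [-3.14, 3.14], [-0.91, 2.08], [0.19, 2.58], [-1.22, 4.36], [0.22, 2.71], [-3.12, 3.12]. Speed limits (rad/s): [2.57, 2.57, 3.14, 3.14, 3.14, 3.14].

INTERFACE

Orientations are given as [roll, pitch, yaw] about the fixed x, y, z axes, in that order (R = Rz(yaw) Ry(pitch) Rx(roll)).
In Python, from bench import robot gives the robot as it stands. The module is installed in compiled form; this text tells all that it offers. Calls block until the motion is done:
- robot.move_ptp(position, orientation): joint-space move of the TCP to a pose.
- robot.move_linear(position, ori=None, speed=150, f_stop=None): straight line of the TCP; ori=None keeps the orientation; speed is the mean speed in mm/s. With f_stop (N) it stops when the force on the tool has changed by that much, and returns True; else False.
- robot.move_j(angles): joint-space move.
- robot.move_gripper(opening): opening from 0.0 (shut) to 1.0 (fully open); the grip force is fixed at half the most; returns when the fingers have stopped.
- robot.sleep(seconds).
- robot.inverse_kinematics(position, orientation): joint angles nearest the present ones, or None.
- robot.get_image(name): name is "scene" or "top"; returns a dict with "img" (400x640x3 uint8, blue, green, red), "fovy" (degrees; the focal length in pixels is half the picture's height over the tangent of half this angle, whatever the lens; pixels are square), "cx", "cy" (the principal point, pixels), "eye" and "orientation" of the camera in the world. Camera axes: x right, y down, z forward; pixel columns grow to the right and rows downward; lengths in mm; the calibration is good to about 2 mm. A picture is of the moment at which its call begins. There is no depth.
A pose or a line that the arm cannot do raises robot.MotionError and nothing moves.
- robot.hand_in(): hands the job in; it is judged then, once.
Readings, each from a call of its own:
- robot.current_t(): time.
- robot.current_qpos(): joint angles.
- robot.current_joint_vel(): joint speeds.
- robot.current_joint_efforts(): joint torques, N m.
- robot.current_tcp_pos(): TCP position.
- robot.current_eef_rot(): TCP orientation.
- robot.current_contact_force(): force on the tool from outside, world axes, zero at the start.
- robot.current_ft_torque(): the same for the moment, N m.
- robot.current_gripper_width(): opening from 0.0 (shut) to 1.0 (fully open).
- robot.current_finger_force(): force on a finger pad.
Only numpy, scipy, OpenCV 4.12 (cv2) and the standard library are available. Lean on these libraries where they do the work, as an engineer would, in place of code of your own. Each camera call takes 0.05 s, during which the arm holds its last target. There are 200 camera calls.

TASK

Box up the batch of six gingerbreads that lies in the tipping pan: slide the empty open kraft box, on whichever side of the stand it is, straight back until it stands flush against the stop bar under the chute, then push the red-knobbed lever right over to that side so that all six slide down the chute into the box. Then set the pan level again for the next batch. Leave the filled, closed gift box on the other side of the stand where it is.

Things in the scene. Friction and masses are not known exactly. Their poses are not given: they have to be found in the camera images.
- stand: fixed steel filling stand, base 200 x 140 mm; origin on the bench under its middle, x away from the robot, y to the left, z up, turned by up to 6 degrees. Pan on top; a steel chute slopes down 43 degrees to the left and one to the right, each 152 mm wide, lower end at y = 150 mm either side, its underside 81 mm above the bench. Behind, a stop bar (y -340 to 340 mm, 42 mm high), near face at x = 92 mm
- bay_left (a point): on the bench, the middle of the box's place under the left chute (stand x = 0, y = +215 mm). A box with its middle within a few mm of this touches the stop bar with its far face; its inner edge is then 55 mm under the chute's end. Axes as the stand's
- bay_right (a point): the same for the right chute (stand x = 0, y = -215 mm)
- tip_pan (a joint): angle (rad) of pan and lever: 0 (start) = pan level, lever upright; positive = lever leaned and pan tipped to the left (+y), negative = right; stops at 0.87 either way. Stiff: friction 0.35 N m (3 to 4 N at the knob), stays where it is left. Pan 210 mm along y, 144 mm along x, open at both ends, floor 238 mm above the bench, side walls 40 mm high; the load slides out of the end that is down
- lever_knob (a point): centre of the red ball knob, 30 mm diameter, on top of the lever on the robot's side of the stand: a round steel rod, 11 mm diameter. 328 mm above the bench with the pan level; moves on an arc of 108 mm radius about point axle in the stand's y-z plane
- axle (a point): the pan's pivot line at the lever's hub, 220 mm above the bench (stand x = -118 mm, y = 0); the axle runs along the stand's x
- carton: the empty open kraft box, lid off, plain kraft inside: 180 mm along its x, 240 mm along its y, 60 mm high, walls 4 mm, 0.2 kg, loose. Origin at the centre of its underside, axes about as the stand's. It stands 50 to 100 mm in front of its place, left or right of the stand (differs from start to start), its middle within 20 mm of the bay's middle line
- full_box: filled, closed kraft gift box, iced gingerbread seen through its window lid, 145 mm deep, 234 mm across, 62 mm high, 0.45 kg, in front of the other bay. Origin at the centre of its underside. To be left where it stands
- round_1: round, 62 mm diameter, red icing with white star, 18 mm thick, 60 g, a loose gingerbread; one of the six lying in the pan; origin at the centre of its underside
- round_2: round, 62 mm diameter, blue icing with white star, 18 mm thick, 60 g, a loose gingerbread; one of the six lying in the pan; origin at the centre of its underside
- heart_1: brown heart with white icing outline and white dots, 62 mm wide, 56 mm high, 18 mm thick, 60 g, a loose gingerbread; one of the six lying in the pan; origin at the centre of its underside, about the middle of the heart
- heart_2: brown heart with white icing outline and red dots, 62 mm wide, 56 mm high, 18 mm thick, 60 g, a loose gingerbread; one of the six lying in the pan; origin at the centre of its underside, about the middle of the heart
- square_1: brown square with white zigzag icing and red dots, 60 x 60 mm, 18 mm thick, 60 g, a loose gingerbread; one of the six lying in the pan; origin at the centre of its underside
- square_2: brown square with white zigzag icing and green dots, 60 x 60 mm, 18 mm thick, 60 g, a loose gingerbread; one of the six lying in the pan; origin at the centre of its underside
Things that resemble listed ones, but are neither listed nor needed, are in the scene too. Leave any purple or yellow look-alike of the heart_1 alone. Leave any yellow look-alike of the heart_2 alone.

How it is judged:
By the outcome, as a careful person would: the job done as asked, in the order asked, and still so for the second after the job is handed in, with the robot touching nothing.
It also fails if it takes over 67 s, if anything falls off the work surface, if the arm or the gripper's body presses on something with over 40 N, if the wrist force passes 120 N, or if a joint passes its speed limit or range.

## Working session

There is one attempt and no reset: what is moved stays moved. The work goes in short steps, each a Python script; the robot and the scene stay as the last script left them, time stands still between calls to the robot, and variables do not carry over. Pictures are saved under pics/ and viewed, at most 13 in all, crops included, and the job is handed in when it is done.

```bash
mkdir -p pics
python3 - <<'E'
from bench import robot
import cv2
for n in("scene","top"):
    d=robot.get_image(n); cv2.imwrite(f"pics/{n}0.png",d["img"]); print({k:v for k,v in d.items() if k!="img"})
print(robot.current_t())
E
```

```text
{'fovy': 42.89831573055489, 'cx': 319.1148008018223, 'cy': 199.42140525661966, 'eye': array([-237.60626645, -554.2472836 , 1060.93378638]), 'orientation': array([-2.27208839, -0.00437736, -0.95266712])}
{'fovy': 56.28053335639997, 'cx': 315.70165160513665, 'cy': 195.5072522929886, 'eye': array([ 440.27737823,    6.61583989, 1099.60205981]), 'orientation': array([-2.9732446 , -0.01025792, -1.55474877])}
0.1
```

View pics/scene0.png

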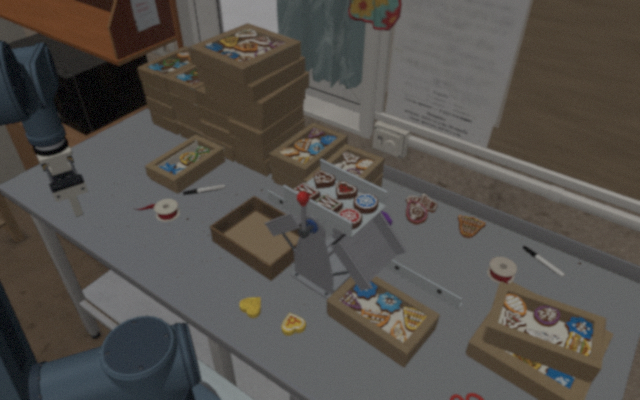

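View pics/top0.png

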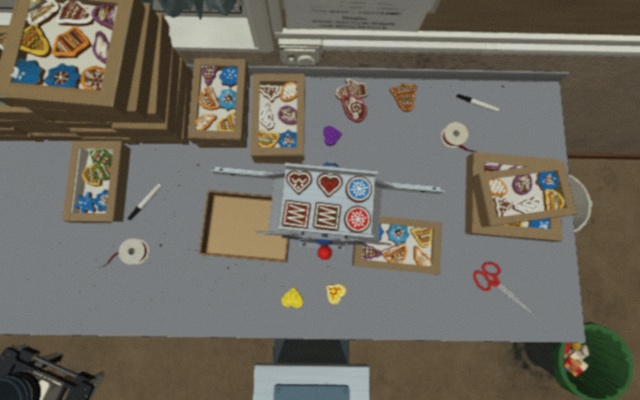

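The open box is left of the stand (top image ~(245,226)) and the filled one right (~(398,246)). Red knob is at (325,253), stop bar from (214,170) to (441,190). Possible look-alikes: for the open box, the closed boxes at (95,180), (218,102), (277,117), (398,246) and (520,195), all with windows; for the red knob, the scissors at (487,275), the red-iced round at (357,219) and the purple and yellow hearts at (332,134), (291,298) and (336,293). I choose the plain open kraft box at (245,226) and the ball at (325,253). I'll check in a crop.

```bash
cat > h.py <<'E'
import numpy as np, cv2
from scipy.spatial.transform import Rotation as R
from bench import robot
def ray(d,uv):
    f=200/np.tan(np.radians(d["fovy"]/2))
    v=np.array([(uv[0]-d["cx"])/f,(uv[1]-d["cy"])/f,1.])
    return np.array(d["eye"]),R.from_euler("xyz",d["orientation"]).as_matrix()@v
def onz(d,uv,z):
    e,v=ray(d,uv); return (e+v*(z-e[2])/v[2])[:2]
def proj(d,p):
    f=200/np.tan(np.radians(d["fovy"]/2))
    v=R.from_euler("xyz",d["orientation"]).as_matrix().T@(np.array(p)-d["eye"])
    return np.array([d["cx"]+f*v[0]/v[2],d["cy"]+f*v[1]/v[2]])
def two(a,ua,b,ub):
    (e1,v1),(e2,v2)=ray(a,ua),ray(b,ub)
    s=np.linalg.lstsq(np.c_[v1,-v2],e2-e1,rcond=None)[0]
    p,q=e1+v1*s[0],e2+v2*s[1]; return (p+q)/2,np.linalg.norm(p-q)
def red(d,box):
    x0,x1,y0,y1=box; im=d["img"][y0:y1,x0:x1].astype(int)
    m=((im[...,2]>110)&(im[...,2]>2.2*im[...,1])&(im[...,2]>2.2*im[...,0])).astype(np.uint8)
    n,_,st,c=cv2.connectedComponentsWithStats(m); k=1+st[1:,4].argmax()
    return c[k]+[x0,y0],st[k]
E
python3 - <<'E'
from h import *
t=robot.get_image("top");s=robot.get_image("scene")
cv2.imwrite("pics/crop1.png",cv2.resize(t["img"][150:270,190:450],None,fx=3,fy=3,interpolation=cv2.INTER_CUBIC))
kt,a=red(t,(310,340,242,265)); ks,b=red(s,(290,315,188,210))
print(kt,a,ks,b,two(t,kt,s,ks),onz(t,kt,328))
E
```

```text
[324.12878788 252.48484848] [  8   4  13  13 132] [301.31914894 195.19148936] [ 8  4  8  8 47] (array([453.70921788, -17.96809204, 334.89366303]), np.float64(0.23942782993193087)) [453.90720914 -18.28295955]
```

View pics/crop1.png

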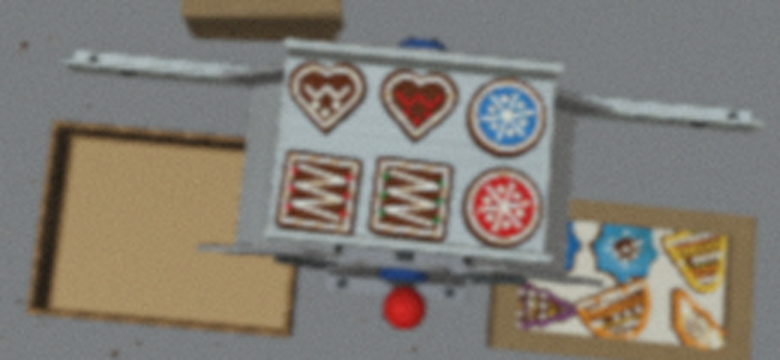

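Crop: plain kraft inside on the box, corners at crop px (55,122), (28,312), (292,322). The pan holds six gingerbreads and the red ball knob is at (404,308), so the choice stands. Bar ends are at (67,57) and (760,122).

Run:
```python
from h import *
t=robot.get_image("top")
c=lambda u,v:(190+u/3-.33,150+v/3-.33)
P=lambda u,v,z:onz(t,c(u,v),z)
L,Rr=P(67,52,42),P(760,114,42); d=L-Rr; print("bar",L,Rr,np.linalg.norm(d),"yaw",np.degrees(np.arctan2(-d[0],d[1])))
L,Rr=P(67,66,42),P(757,127,42); print("bar near",L,Rr)
pc=[P(286,42,278),P(563,68,278),P(549,260,278),P(263,237,278)]
print("pan",pc,np.mean(pc,0)); d=pc[0]-pc[1];print(np.linalg.norm(d),np.linalg.norm(pc[0]-pc[3]),np.degrees(np.arctan2(-d[0],d[1])))
bc=[P(55,122,60),P(28,312,60),P(292,322,60)]
print("carton",bc,[np.linalg.norm(bc[0]-bc[1]),np.linalg.norm(bc[1]-bc[2])])
d=bc[1]-bc[2];print("yaw",np.degrees(np.arctan2(-d[0],d[1])))
d=bc[0]-bc[1];print("yaw",np.degrees(np.arctan2(d[1],d[0])), "mid",(bc[0]+bc[2])/2)
```

```text
bar [698.62146961 300.50489044] [ 649.69653814 -368.78501367] 671.0757220058607 yaw -4.180871389848301
bar near [684.76596099 299.63984325] [ 636.91217946 -365.36729059]
pan [array([651.76555992,  70.95845412]), array([ 635.53903917, -137.78082219]), array([ 491.50625143, -125.86651761]), array([504.76867423,  83.38683427])] [570.89488119 -27.32551285]
209.36901740343794 147.52135112544346 -4.4449958231105136
carton [array([626.50190219, 302.52719851]), array([449.87087754, 315.78606037]), array([444.74321549,  74.70883855])] [np.float64(177.12796584858623), np.float64(241.13174780085146)]
yaw -1.2184855128119427
yaw -4.292874120726375 mid [535.62255884 188.61801853]
```

Sizes check: pan 209 mm, box 177 x 241 mm, bar about 671 mm. Stand origin is ≈ (571,-27) with yaw −4.25°, which predicts the knob within 1 mm. The box stands at about (-56, 212) in stand coordinates. I'll push it with the open fingers, shifted outward to clear the chute.

```bash
cat >> h.py <<'E'
O=np.array([571.3,-27.]);Y=np.radians(-4.25)
def W(x,y,z): return [O[0]+x*np.cos(Y)-y*np.sin(Y),O[1]+x*np.sin(Y)+y*np.cos(Y),z]
def S(p):
    a,b=p[0]-O[0],p[1]-O[1]; return [a*np.cos(Y)+b*np.sin(Y),-a*np.sin(Y)+b*np.cos(Y),p[2]]
E
python3 - <<'E'
from h import *
o=[np.pi,0,Y]
for oo in(o,[np.pi,0,Y+np.pi]): print(robot.inverse_kinematics(W(-190,245,35),oo))
for k in(1,-1): print(robot.inverse_kinematics(W(-118,0,309),[np.pi,0,Y+k*np.pi/2]))
robot.move_ptp(W(-190,245,120),o)
robot.move_linear(W(-190,245,35))
r=robot.move_linear(W(-84,245,35),speed=45,f_stop=8)
print(r,S(robot.current_tcp_pos()),robot.current_contact_force(),robot.current_t())
t=robot.get_image("top");cv2.imwrite("pics/crop2.png",cv2.resize(t["img"][130:290,170:430],None,fx=3,fy=3,interpolation=cv2.INTER_CUBIC))
E
```

```text
[ 2.82359948e-01  3.21713004e-01  1.97170788e+00 -4.44089210e-16
  8.48171766e-01  1.92733277e+00]
[ 0.28235995  0.321713    1.97170788  0.          0.84817177 -1.21425989]
[-0.2867688   0.03298834  1.58435557  0.          1.52424875 -0.21259231]
[-2.86768802e-01  3.29883371e-02  1.58435557e+00 -4.44089210e-16
  1.52424875e+00  2.92900034e+00]
True [np.float64(-113.46541063835305), np.float64(244.70616163824084), np.float64(34.111262246387305)] [0.53396281 0.14925469 0.6887093 ] 4.3917
```

View pics/crop2.png

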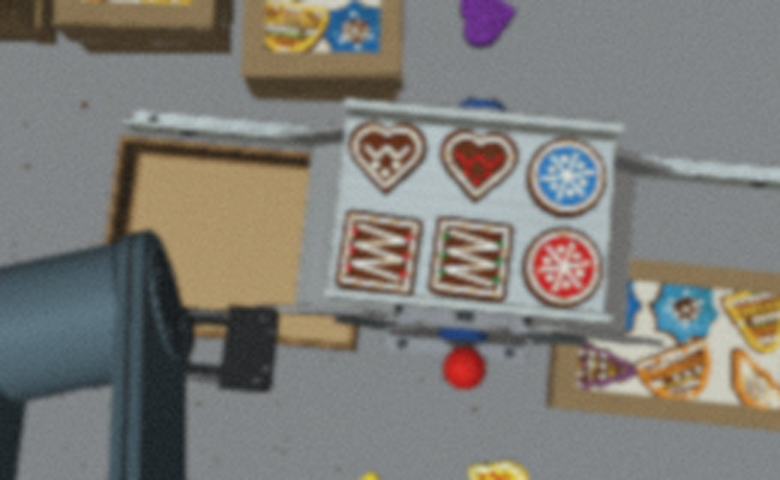

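The box is near the bar: rim back corner (125,138) against bar (130,118). It may not be touching yet, so I'll push on gently with a higher threshold.

Run:
```python
from h import *
t=robot.get_image("top")
q=lambda u,v,z:S([*onz(t,(170+u/3-.33,130+v/3-.33),z),z])
print(q(122,138,60),q(300,157,60))
r=robot.move_linear(W(-84,245,35),speed=25,f_stop=14)
print(r,S(robot.current_tcp_pos()),robot.current_contact_force(),robot.current_t())
t=robot.get_image("top");cv2.imwrite("pics/crop3.png",cv2.resize(t["img"][130:290,170:430],None,fx=3,fy=3,interpolation=cv2.INTER_CUBIC))
```

```text
[np.float64(73.18938681017683), np.float64(331.9783823810382), 60] [np.float64(70.46459247412481), np.float64(162.51797839537969), 60]
True [np.float64(-114.39176400342963), np.float64(244.30806034849186), np.float64(32.895243937642874)] [0.13554834 0.74523944 0.41213537] 4.9333
```

View pics/crop3.png

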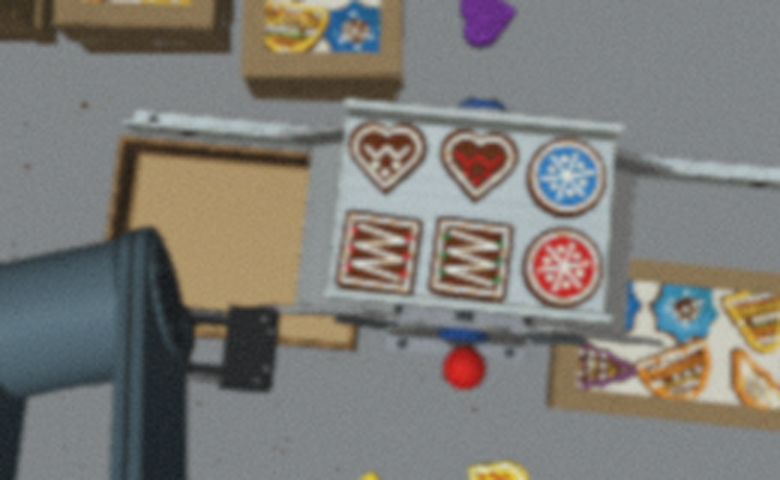

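Stopped again at about x = −114 with the box roughly 18 mm short, so the gripper body may be touching the chute's corner. I'll check where its right end is.

Run:
```python
from h import *
t=robot.get_image("top");s=robot.get_image("scene")
q=lambda u,v,z:[round(float(x)) for x in S([*onz(t,(170+u/3-.33,130+v/3-.33),z),z])]
for z in(115,150,180): print(z,q(277,308,z),q(220,390,z))
print("chute end",q(300,305,85),q(313,150,85))
cv2.imwrite("pics/s4.png",cv2.resize(s["img"][140:300,190:430],None,fx=3.3,fy=3.3,interpolation=cv2.INTER_CUBIC))
```

```text
115 [-76, 160, 115] [-151, 201, 115]
150 [-78, 155, 150] [-150, 195, 150]
180 [-80, 151, 180] [-150, 189, 180]
chute end [-70, 144, 85] [73, 148, 85]
```

View pics/s4.png

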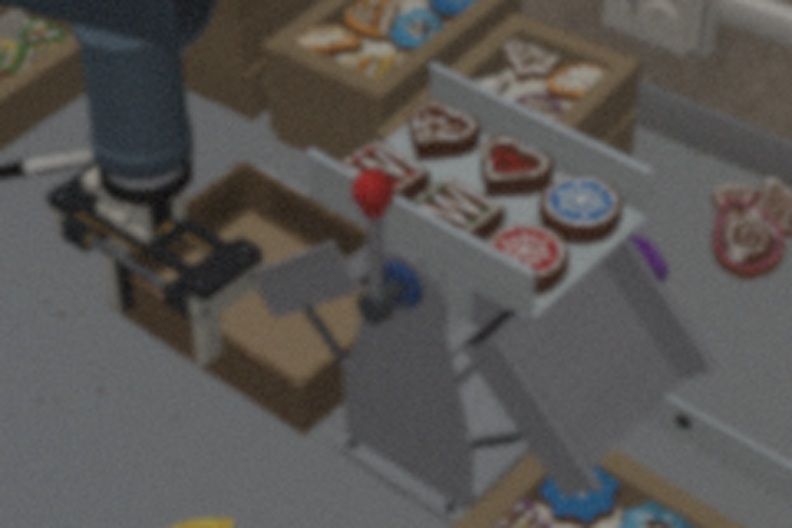

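The body's right end (y≈155) met the chute's side wall, whose end leans out past y=150 (upright plate at scene crop ~(310,275)). I'll back off, lean the gripper back 26° so its body clears the chute, and push on with both fingertips.

Run:
```python
from h import *
robot.move_linear(W(-150,245,35))
o=[np.pi,-0.45,Y]
robot.move_linear(W(-150,240,28),ori=o,speed=80)
r=robot.move_linear(W(-80,240,28),speed=30,f_stop=7)
print(r,S(robot.current_tcp_pos()),robot.current_contact_force(),robot.current_t())
t=robot.get_image("top");cv2.imwrite("pics/crop5.png",cv2.resize(t["img"][130:290,170:430],None,fx=3,fy=3,interpolation=cv2.INTER_CUBIC))
```

```text
True [np.float64(-95.1328033349896), np.float64(239.3875068861113), np.float64(27.264169260948357)] [-1.775091   -0.01893151  0.35049646] 8.875
```

View pics/crop5.png

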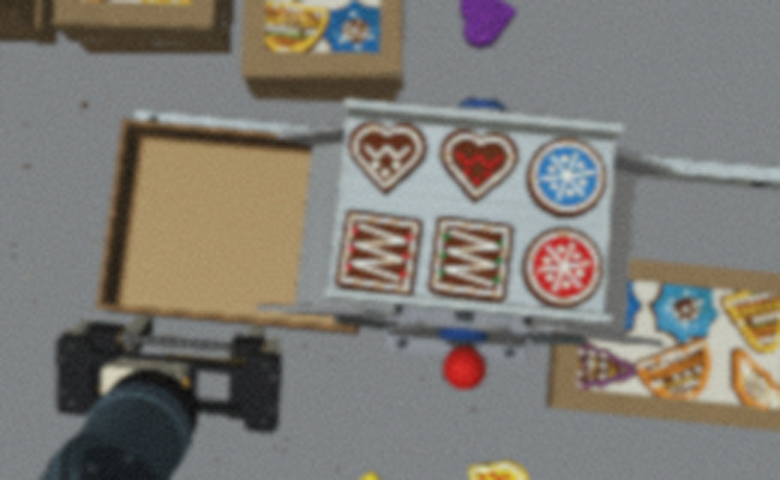

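The box now lies along the stop bar (rim (125,121) against bar (135,113)), and TCP x = −95 agrees with flush. Next, the lever: grip the knob across stand x, so the ball can turn between the pads, and follow the arc.

```bash
cat >> h.py <<'E'
og=[np.pi,0,Y+np.pi/2]
def K(a): return W(-118,108*np.sin(a),220+108*np.cos(a)-17)
E
python3 - <<'E'
from h import *
robot.move_linear(W(-150,240,40))
robot.move_gripper(0.65)
robot.move_linear(W(-170,230,300),speed=250)
p=K(0);p[2]=400
robot.move_ptp(p,og)
robot.move_linear(K(0),speed=80,f_stop=10) and print("contact!")
robot.move_gripper(0.0)
print(robot.current_gripper_width()*93,robot.current_contact_force(),robot.current_t())
for a in np.linspace(0,.865,8)[1:]:
    robot.move_linear(K(a),speed=80)
    print(round(a,2),robot.current_contact_force().round(1))
robot.sleep(1.5)
print(S(robot.current_tcp_pos()),robot.current_t())
t=robot.get_image("top");cv2.imwrite("pics/crop6.png",cv2.resize(t["img"][130:290,170:430],None,fx=3,fy=3,interpolation=cv2.INTER_CUBIC))
s=robot.get_image("scene");cv2.imwrite("pics/s6.png",cv2.resize(s["img"][140:300,190:430],None,fx=3.3,fy=3.3,interpolation=cv2.INTER_CUBIC))
E
```

```text
28.527715305748547 [ 3.96463409  0.24734153 -1.7335427 ] 15.2667
0.12 [ 6.1  0.7 -2. ]
0.25 [ 5.2  1.2 -0.9]
0.37 [6.9 0.7 1.1]
0.49 [7.  1.7 1.1]
0.62 [6.8 4.6 1.3]
0.74 [6.9 5.8 2.9]
0.86 [5.2 7.9 2.7]
[np.float64(-116.69374394109545), np.float64(85.08816292307257), np.float64(273.6877969913046)] 18.9833
```

View pics/s6.png

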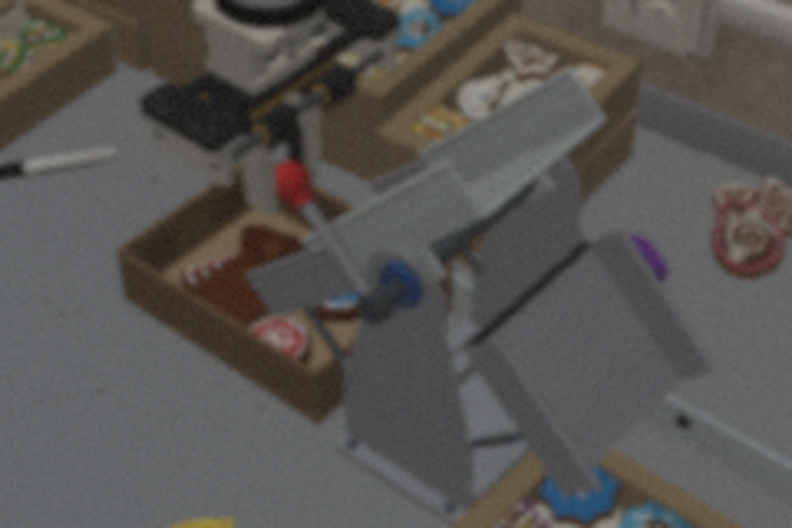

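The lever is right over to the left and the gingerbreads are in the box (brown ones ~(240,270), red round (278,340)). Now I'll set the pan level, release and check.

Run:
```python
from h import *
for a in np.linspace(.865,0,8)[1:]: robot.move_linear(K(a),speed=80)
print(S(robot.current_tcp_pos()))
robot.move_gripper(0.6)
p=K(0);p[2]=420
robot.move_linear(p,speed=150)
robot.move_ptp(W(-260,250,300),og)
print(robot.current_t())
t=robot.get_image("top");s=robot.get_image("scene")
cv2.imwrite("pics/crop7.png",cv2.resize(t["img"][130:290,170:430],None,fx=3,fy=3,interpolation=cv2.INTER_CUBIC))
cv2.imwrite("pics/s7.png",cv2.resize(s["img"][140:300,190:430],None,fx=3.3,fy=3.3,interpolation=cv2.INTER_CUBIC))
kt,_=red(t,(310,340,242,265)); ks,_=red(s,(290,315,188,210)); p,e=two(t,kt,s,ks); print(kt,ks,S(p),S([*onz(t,kt,328),328]),e)
```

```text
[np.float64(-118.8824482007121), np.float64(-0.08564061061236039), np.float64(310.402364575819)]
24.375
[334.33606557 253.30327869] [308.96078431 200.09803922] [np.float64(-117.30757846547417), np.float64(-20.94755908550959), np.float64(331.63655222338946)] [np.float64(-117.48020609073143), np.float64(-20.89930932766574), 328] 0.7139530451471555
```

View pics/crop7.png

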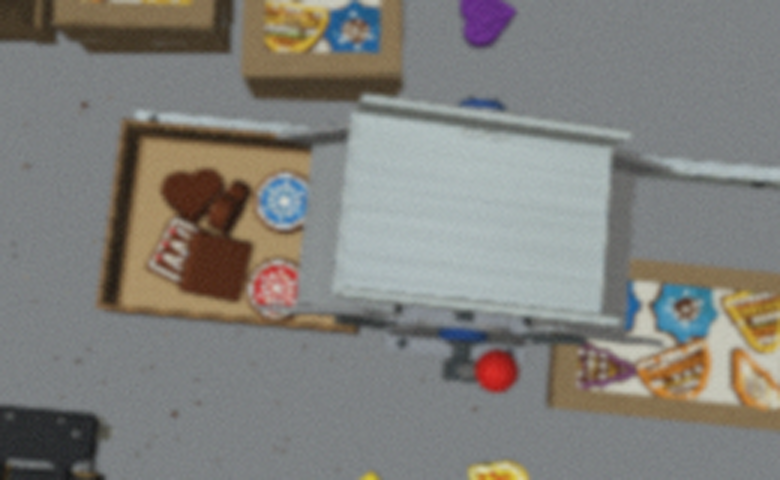

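View pics/s7.png

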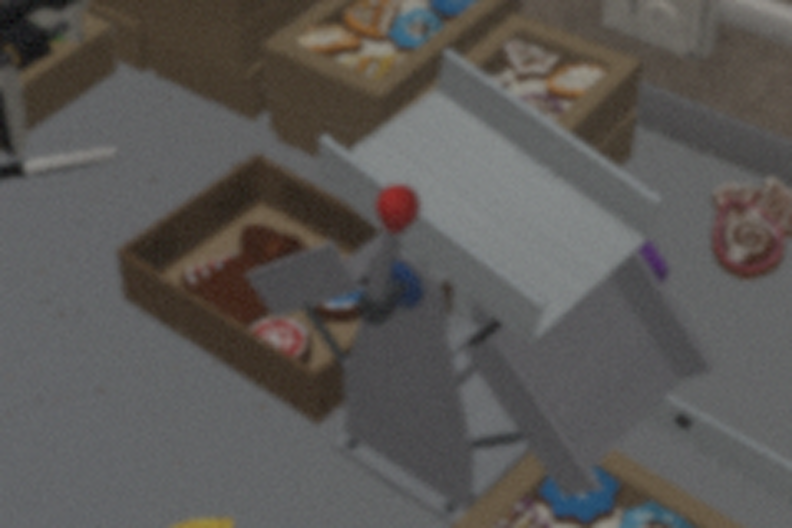

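All six are in the box and the pan is empty, but the lever ended about 21 mm to the right (knob at y=−21, about −0.19 rad). I'll nudge it back with the shut fingers, measuring in between.

Run:
```python
from h import *
def ky():
    t=robot.get_image("top"); kt,st=red(t,(305,345,242,265)); return S([*onz(t,kt,328),328])[1],st[4],t
robot.move_gripper(0.0)
robot.move_linear(W(-200,150,430),speed=250)
robot.move_ptp(W(-118,-110,430),og)
robot.move_linear(W(-118,-110,313),speed=150)
y=-26
for i in range(4):
    robot.move_linear(W(-118,y,313),speed=50)
    print(robot.current_contact_force().round(1),end=" ")
    robot.move_linear(W(-118,-110,313),speed=120)
    k,n,t=ky(); print(y,k,n,robot.current_t())
    if k>-1.2: break
    y=min(y-k,-14)
robot.move_linear(W(-118,-110,430),speed=200)
robot.move_ptp(W(-260,-150,380),og)
k,n,t=ky();print(k,n,robot.current_t())
cv2.imwrite("pics/crop8.png",cv2.resize(t["img"][130:290,170:430],None,fx=3,fy=3,interpolation=cv2.INTER_CUBIC))
```

```text
[ 0.9 -2.3  1.8] -26 0.05431523147144901 135 31.0333
0.04959009490319133 133 32.4833
```

View pics/crop8.png

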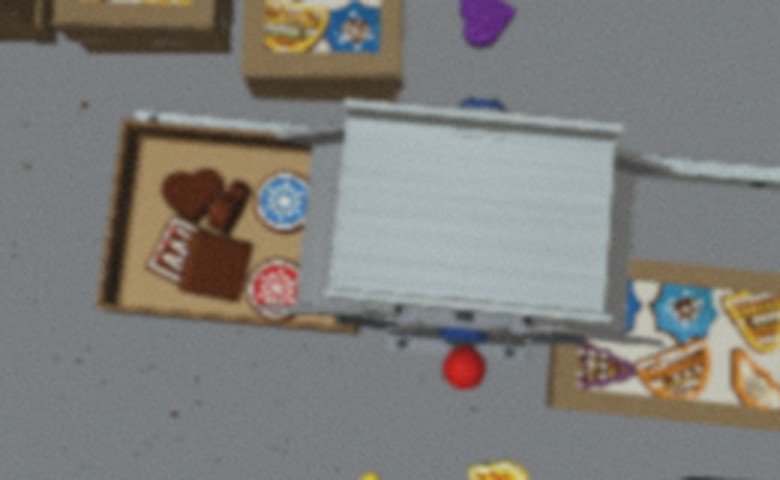

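Knob is back at y = 0.05 mm (464,368), so the pan is level and empty. The box is flush with six pieces in it, and the full box hasn't moved.

```bash
python3 -c "
from bench import robot
print(robot.hand_in(),robot.current_t())"
```

```text
the job is handed in; nothing more can be done
the job is handed in; nothing more can be done
```

I handed the job in at about 32.5 s: all six gingerbreads are in the left box, flush against the stop bar, the pan is level and empty, and the gift box is where it stood; on the way the gripper touched the chute twice (stopped at 8 and 14 N limits) and the pan ended 0.19 rad to the right after release, which I corrected with a nudge.

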